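# Set out the wax-carving corner and hold the revolving stand

## Task

Get the wax-carving corner ready: first nudge the three wax blocks forward into a square row, each with its end flush against the steel bench stop. Then gently turn the revolving stand until the taller, narrower of its two lidded pots is at the front, in line with the pointer on the stand's base, and finish while still gripping the stand by its upright finger post, so that it cannot swing while I take the lid off. Leave the row and the other things on the bench as they are.

Things in the scene. Friction and masses are not known exactly. Their poses are not given: they have to be found in the camera images.
- stop: steel bench stop fixed to the worktop: strip 12 (x) x 200 (y) x 16 mm high; origin at the centre of the strip's underside. Its flat face looks along its own -x, 6 mm from the origin, to the robot and the blocks; two small lugs lie behind. A block lying flush has its centre 31 mm from the stop's origin towards -x, its y axis along the stop's x (either way)
- wax_a: carving-wax offcut, 30 x 50 x 24 mm high; origin at the centre of its underside, its y axis runs along the 50 mm length, z up. It starts a few centimetres in front of the stop, roughly end-on to it, and slides easily
- wax_b: carving-wax offcut, 30 x 50 x 18 mm high; origin at the centre of its underside, its y axis runs along the 50 mm length, z up. It starts a few centimetres in front of the stop, roughly end-on to it, and slides easily
- wax_c: carving-wax offcut, 30 x 50 x 18 mm high; origin at the centre of its underside, its y axis runs along the 50 mm length, z up. It starts a few centimetres in front of the stop, roughly end-on to it, and slides easily
- stand: revolving stand fixed to the worktop: wooden disc 190 mm across, its top at 28 mm, on a dark steel base; origin on the turning axis at the worktop. The base's -x is its front: a tongue with a brass pin sticks out there to 129 mm from the axis, as pointer. Fastened on the disc every 90 degrees, anticlockwise from above: tall pot, steel cube (46 mm, top at 74 mm), squat pot, finger post
- rotor (a joint): angle of the disc about the vertical, positive anticlockwise from above; 0 (or a full turn, 6.283) when the tall pot is at the pointer. It starts somewhere between 0.9 and 5.4 and can turn either way from there to the nearer of the two (stops at -7 and +7); light friction (about 0.02 N m), it stays where it is left
- tall_pot: the taller, narrower lidded pot on the disc, brass, 30 mm across, 44 mm high (its top 72 mm above the worktop); origin at the centre of its underside, 62 mm from the turning axis
- squat_pot: the other pot on the disc, opposite the tall one: wider and lower, 34 mm across, 38 mm high; origin at the centre of its underside, 62 mm from the axis
- front_spot (a point): the point at the front of the stand where the centre of the tall pot's underside must come: 62 mm from the turning axis towards the pointer, at the height of the disc's top (28 mm above the worktop)
- finger_post: upright round steel post fastened to the disc, 14 mm across, 76 mm tall, its top 104 mm above the worktop; origin at the centre of its foot on the disc, 75 mm from the turning axis, 90 degrees from both pots (clockwise of the tall pot seen from above)
- post_grip (a point): point on the post's axis to grip, 14 mm below its top, 90 mm above the worktop: here the jaws pass over everything else on the disc
- tweezers: plain steel tweezers, 157 mm long, 9 mm high, lying on the worktop between the wax blocks and the revolving stand; origin at the middle of the underside, y along the length. A bystander: leave alone
- loupe: folded-out loupe, 24 x 59 x 13 mm, lying on the worktop beyond the tweezers. A bystander: leave alone
- file_small: needle file with a black handle, 157 mm long, 10 mm high, lying to the left of the wax blocks; y along the length. A bystander: leave alone
Mind the look-alikes: they are no part of the job. What is shaped like the wax_a but pink is not meant.

How it is judged (in metres and radians):
On the way:
1. all three wax blocks lie flat in a square row, ends flush against the stop (x of wax_a in the frame of stop between -0.0355 and -0.027 m and y of wax_a in the frame of stop between -0.095 and 0.095 m and angle between the y axis of each of wax_a, wax_b, wax_c and the x axis of stop, either way round below 0.1 rad and angle between each of wax_a, wax_b, wax_c's own z axis and vertical below 0.1 rad and height (world z) of each of wax_a, wax_b, wax_c below 0.006 m and x of wax_b in the frame of stop between -0.0355 and -0.027 m and y of wax_b in the frame of stop between -0.095 and 0.095 m and x of wax_c in the frame of stop between -0.0355 and -0.027 m and y of wax_c in the frame of stop between -0.095 and 0.095 m and linear speed of each of wax_a, wax_b, wax_c below 0.01 m/s), for 0.2 s.
At the end, for the whole second after the job is handed in: The wax blocks lie flat before the stop, ends within 4 mm of its face and square within 0.1 rad; the tall pot's centre is within 9 mm of the front spot; the disc is at rest and the fingers hold the finger post with over 2 N (x of wax_a in the frame of stop between -0.0355 and -0.027 m and y of wax_a in the frame of stop between -0.095 and 0.095 m and angle between the y axis of each of wax_a, wax_b, wax_c and the x axis of stop, either way round below 0.1 rad and angle between each of wax_a, wax_b, wax_c's own z axis and vertical below 0.1 rad and height (world z) of each of wax_a, wax_b, wax_c below 0.006 m and x of wax_b in the frame of stop between -0.0355 and -0.027 m and y of wax_b in the frame of stop between -0.095 and 0.095 m and x of wax_c in the frame of stop between -0.0355 and -0.027 m and y of wax_c in the frame of stop between -0.095 and 0.095 m and horizontal distance between tall_pot and front_spot below 0.009 m and velocity of joint rotor between -0.05 and 0.05 rad/s and contact force between the fingers and finger_post above 2 N); the arm keeps its last pose, push and grip.
It fails at once if a bystander (tweezers, loupe or small file) was pushed more than 25 mm (distance of any of tweezers, loupe, file_small from where it was at the start of the episode above 0.025 m).
It fails at once if the stand was spun faster than 4 rad/s (velocity of joint rotor above 4 rad/s or velocity of joint rotor below -4 rad/s).
It also fails if it takes over 64 s, if anything falls off the work surface, if the arm or the gripper's body presses on something with over 40 N, if the wrist force passes 120 N, or if a joint passes its speed limit or range.

## Robot

A 6-joint arm with a two-finger parallel gripper is mounted at the origin on a cart in front of the work surface, level with it; the furniture and walls round the work are solid. World frame = base frame: x ahead of the robot, y to its left, z up, the work surface at z = 0. Lengths are in m, angles in degrees, forces in N, time in s.
With the tool pointing down it reaches from about 0.3 to 0.75 m from the base axis. Payload 8.5 kg.
Tool frame: the origin (TCP) lies between the finger pads; the fingertips stand 17 mm ahead of it and the grasp point (between the pads) lies 2 mm behind it; z points along the fingers, y is the direction in which the jaws open and shut (so a half turn about z gives the same grasp; the last joint's range is limited). The gripper opens to 85 mm and grips with 20 to 120 N. Pads are 22 mm wide; open, the fingers measure 114 mm over their backs; the gripper's body (76 mm by 85 mm) begins 54 mm behind the grasp point. The pads swing forward as they close: fully open they stand 13 mm farther back than shut.
Start: joints at [61.003, 21.807, 74.336, -0, 83.858, -12.336], TCP at [0.158, 0.527, 0.248] pointing down, gripper open.
Joint ranges: [-178.18, 178.18], [-50.72, 133.34], [12.68, 142.11], [-81.47, 261.47], [9.98, 163.14], [-165.26, 165.26]. Speed limits (degrees/s): [136.94, 136.94, 180, 180, 180, 180].

## Interface

Orientations are given as a 3x3 rotation matrix whose columns are the frame's x, y, z axes.
In Python, from rig import readout, eyes, env gives the robot as it stands.
- The arm moves only by the tool arm_command, never from a script. Its argument "rows" is text: rows parted by semicolons, each of 7 numbers parted by spaces: the closure, from 0 (fully open) to 1 (shut), then the shift along the tool's x, y, z in mm, then the turn, a rotation vector about the tool's x, y, z in degrees. In form: grip dx dy dz rx ry rz; .... A call has 1 to 5 rows; each row shifts and turns the commanded pose from where the row before left it, along the tool's axes as they then stand; what a row does not reach is not made up. A row lasts 1/12 s, in which the tool goes at most 41.7 mm and 7.16 degrees, less where a joint would pass 70% of its speed; a pose out of reach is approached as far as the arm can. A call with a gripper value outside its range is refused whole. The fingers move at their own pace and stop on an object; "squeeze" is the grip in N (left out, the last holds). Time passes only in rows, so rows that do not move let the fingers close. It gives the time, the measured TCP pose, the force and the opening at its end, in the units of the state.
- readout.observe(): the state, without advancing time (a new reading comes with each control period).
- eyes.get_image(name): name is "scene" or "top" or "wrist"; returns the picture (420x560x3 uint8, red, green, blue); there is no depth.
- eyes.camera_model(name): a dict with "mtx" (3x3 intrinsics, pixels), "k1" (the pictures are not rectified: a ray, as slopes to the right and down, at radius r is drawn at 1 + k1 r^2 times it, then the intrinsics apply), "view" (4x4, takes a point from world to camera coordinates). Camera axes: x right, y up, looking along -z (the intrinsics and any distortion apply to the point x, -y, -z); pixel columns grow to the right and rows downward; lengths in m; the calibration is good to about 2 mm. A picture is of the moment at which its call begins: read the wrist's pose just before it. camera_model takes no time and is no camera call; for the wrist camera it gives the pose at the moment of the call.
- env.close_job(): hands the job in, once; it reports no verdict.
The state is a dict: "time_s": time; "q": joint angles; "qvel": joint speeds; "joint_efforts": joint torques, N m; "position": TCP position; "tool_rot": TCP orientation; "ft_force": force on the tool from outside, world axes, zero at the start; "wrist_torque": the same for the moment, N m; "grip_width": finger opening in m.
Only numpy, scipy, OpenCV 4.12 (cv2) and the standard library are available. Lean on these libraries where they do the work, as an engineer would, in place of code of your own. Each camera call takes 0.05 s, during which the arm holds its last target. There are 200 camera calls.

## Working session

There is one attempt and no reset: what is moved stays moved. The work goes in short steps, Python scripts to look and compute and a tool call to move; the robot and the scene stay as the last step left them, time stands still between calls to the robot, and variables do not carry over. Pictures are saved under pics/ and viewed, about 8 in all and at most 12, crops included, and the job is handed in when it is done.

Besides the shell and the picture viewer there is one more tool, called by a JSON object that holds its "name" and its "arguments". arm_command: Moves the arm, as the interface text tells. Its arguments: {"type":"object","properties":{"rows":{"type":"string"},"squeeze":{"type":"number"}},"required":["rows"]}

```bash
ls; mkdir -p pics
python3 - <<'E'
from rig import readout, eyes
import cv2, numpy as np
print(readout.observe())
for n in ("top","scene"):
    im=eyes.get_image(n); cv2.imwrite(f"pics/{n}0.png",im[:,:,::-1])
    print(n,eyes.camera_model(n))
E
```

```text
pics
{'time_s': 0.0, 'q': array([ 6.10021820e+01,  2.18421575e+01,  7.43851596e+01, -8.88771521e-04,
        8.38579206e+01, -1.23341490e+01]), 'qvel': array([ 0.03682189, -0.07780668, -0.08195143, -0.14134748, -0.13449404,
       -0.05788325]), 'joint_efforts': array([-3.05786916e-04, -4.48477149e+01, -2.31274098e+01, -2.70018427e-04,
        4.91604078e-03, -2.46758867e-05]), 'position': array([0.15757174, 0.52666465, 0.24769843]), 'tool_rot': array([[-9.58004889e-01,  2.86750994e-01, -7.07701918e-04],
       [ 2.86751708e-01,  9.58004043e-01, -1.30865729e-03],
       [ 3.02722518e-04, -1.45663482e-03, -9.99998893e-01]]), 'ft_force': array([-0.21118013,  0.0186935 , -0.35933298]), 'wrist_torque': array([-0.03493353,  0.04052197, -0.0106192 ]), 'grip_width': 0.08539462161818993}
top {'mtx': array([[429.46134753,   0.        , 276.10997386],
       [  0.        , 429.46134753, 205.38497245],
       [  0.        ,   0.        ,   1.        ]]), 'k1': -0.050295002112758794, 'view': array([[ 0.01200564, -0.99968202,  0.02217502, -0.07186222],
       [ 0.98650736,  0.01546277,  0.16298504, -0.5435022 ],
       [-0.1632761 ,  0.01991908,  0.98637931, -1.13139178],
       [ 0.        ,  0.        ,  0.        ,  1.        ]])}
scene {'mtx': array([[535.47270897,   0.        , 275.47220374],
       [  0.        , 535.47270897, 207.83243726],
       [  0.        ,   0.        ,   1.        ]]), 'k1': -0.08089939396220103, 'view': array([[-0.92069007, -0.39011393, -0.01187058,  0.46869933],
       [ 0.29410019, -0.71344508,  0.63600408, -0.25773784],
       [-0.25658306,  0.5820715 ,  0.77159439, -1.09056797],
       [ 0.        ,  0.        ,  0.        ,  1.        ]])}
```

```bash
cat > h.py <<'E'
import numpy as np, cv2
from rig import readout, eyes
def ray(cm,uv,z=0.0):
    uv=np.atleast_2d(uv).astype(float);K=cm["mtx"];k=cm["k1"]
    p=cv2.undistortPoints(uv[:,None],K,np.array([k,0,0,0.]))[:,0]
    d=np.c_[p[:,0],-p[:,1],-np.ones(len(p))]
    R=cm["view"][:3,:3];t=cm["view"][:3,3];o=-R.T@t;D=d@R
    return o+D*((z-o[2])/D[:,2])[:,None]
def proj(cm,P):
    P=np.atleast_2d(P);c=P@cm["view"][:3,:3].T+cm["view"][:3,3]
    s=np.c_[c[:,0]/-c[:,2],-c[:,1]/-c[:,2]];s=s*(1+cm["k1"]*(s**2).sum(1))[:,None]
    return s@cm["mtx"][:2,:2].T+cm["mtx"][:2,2]
E
python3 -c "
import cv2
a=cv2.imread('pics/top0.png');cv2.imwrite('pics/top0b.png',cv2.resize(a,(800,600),interpolation=cv2.INTER_CUBIC))"
```

```text
(no output)
```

View pics/top0b.png

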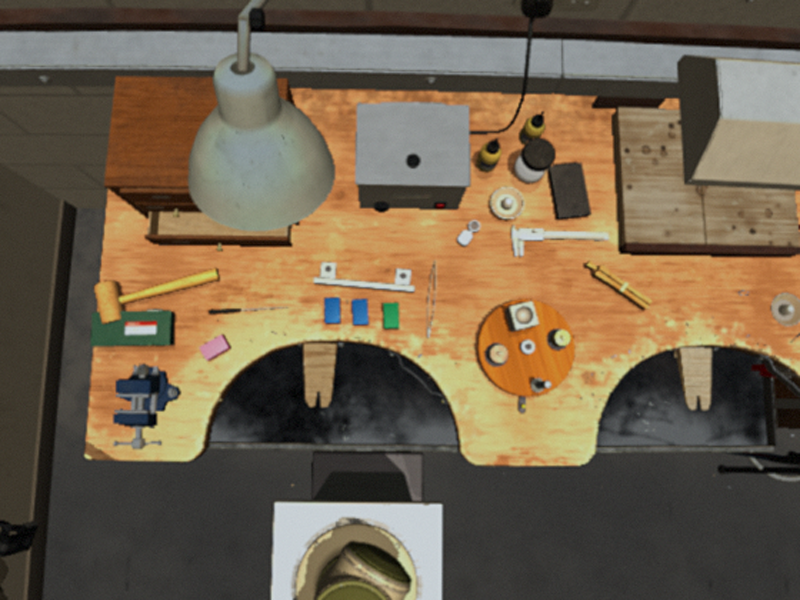

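View pics/scene0.png

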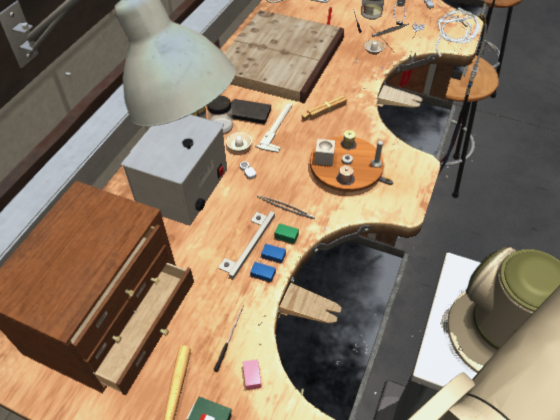

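The top view at 800 px scale shows two blue blocks at (332,310) and (360,311), a green one at (391,315), the stop around (363,284), and the pink decoy at (215,347). The stand's centre is near (527,348), with its post at (541,384), cube at (522,315), pots at (498,354) and (561,340), and pointer at (521,405). Going anticlockwise from the post, the tall pot should be the right-hand one.

Run:
```python
from h import *
im=cv2.imread('pics/top0.png');hsv=cv2.cvtColor(im,cv2.COLOR_BGR2HSV);cm=eyes.camera_model("top")
s=560/800
def comps(m,z,mn=80):
    n,l,st,c=cv2.connectedComponentsWithStats(m.astype(np.uint8))
    for i in range(1,n):
        if st[i,4]<mn: continue
        ys,xs=np.nonzero(l==i); r=cv2.minAreaRect(ray(cm,np.c_[xs,ys],z)[:,:2].astype(np.float32))
        print(st[i,4],c[i].round(1),"world",np.round(r[0],4),np.round(r[1],4),round(r[2],1))
H,S,V=[hsv[...,i].astype(int) for i in range(3)]
reg=np.zeros(H.shape,bool);reg[170:240,210:290]=1
print("blue");comps((H>95)&(H<130)&(S>120)&reg,.018)
print("green");comps((H>45)&(H<90)&(S>90)&reg,.018)
print("stop");comps((S<70)&(V>110)&reg,.016)
reg[:]=0;reg[200:290,325:410]=1
d=(H<20)&(S>150)&reg
ys,xs=np.nonzero(d);P=ray(cm,np.c_[xs,ys],.028)[:,:2].astype(np.float32)
print("disc",cv2.minEnclosingCircle(P),len(P))
for nm,uv,z in(("hub",(529,347),.04),("post top",(541,384),.104),("postfoot",(537,381),.028),("ptr",(521,407),.01),("R",(561,338),.07),("L",(498,353),.07),("cube",(524,316),.074)):
    print(nm,ray(cm,np.array(uv)*s,z)[0].round(4))
for n,(x0,x1,y0,y1) in {"a":(210,300,170,240),"b":(325,410,200,295)}.items(): 
    cv2.imwrite(f"pics/{n}.png",cv2.resize(im[y0:y1,x0:x1],None,fx=4.4,fy=4.4,interpolation=cv2.INTER_CUBIC))
a=cv2.imread("pics/a.png");b=cv2.imread("pics/b.png");c=np.zeros((max(len(a),len(b)),a.shape[1]+b.shape[1],3),np.uint8);c[:len(a),:a.shape[1]]=a;c[:len(b),a.shape[1]:]=b;cv2.imwrite("pics/ab.png",c)
```

```text
blue
162 [232.3 217.1] world [0.5143 0.0563] [0.0454 0.0251] 1.7
161 [251.6 217.9] world [0.5123 0.0033] [0.0451 0.0252] 1.1
green
185 [273.3 220.4] world [ 0.5062 -0.0568] [0.0478 0.028 ] 0.8
stop
539 [255.1 195.7] world [ 0.5827 -0.0049] [0.1957 0.0448] 85.9
disc ((0.49138081073760986, -0.32151371240615845), 0.14098818600177765) 3778
hub [ 0.4454 -0.3233  0.04  ]
post top [ 0.3741 -0.3281  0.104 ]
postfoot [ 0.3813 -0.3403  0.028 ]
ptr [ 0.3315 -0.3125  0.01  ]
R [ 0.4606 -0.377   0.07  ]
L [ 0.4312 -0.2576  0.07  ]
cube [ 0.5006 -0.3069  0.074 ]
```

View pics/ab.png

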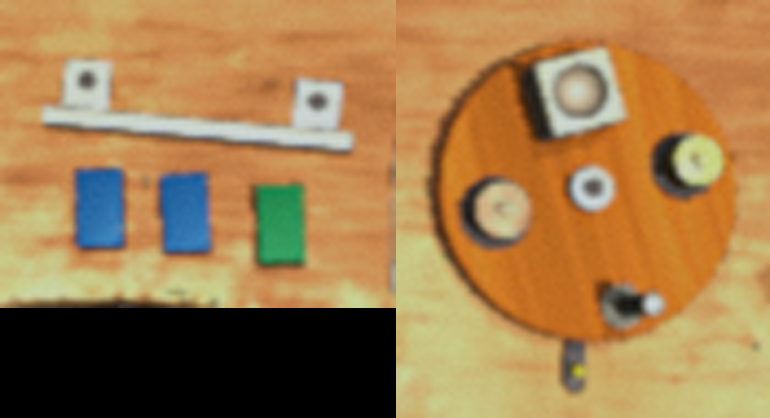

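Run:
```python
from h import *
cm=eyes.camera_model("top")
A=lambda u,v,z:ray(cm,[210+u/4.4-.4,170+v/4.4-.4],z)[0][:2]
B=lambda u,v,z:ray(cm,[325+(u-396)/4.4-.4,200+v/4.4-.4],z)[0][:2]
l,r=A(43,109,.016),A(354,134,.016);l2,r2=A(43,124,.016),A(354,150,.016)
print("stop back",l,r,"front top",l2,r2,"yaw",np.degrees(np.arctan2((l-r)[0],(l-r)[1])),np.degrees(np.arctan2((l2-r2)[0],(l2-r2)[1])),"c",(l+r+l2+r2)/4)
c=B(586.5,191,.028);print("disc c",c,"hub",B(592,187,.05),"pin",B(578,371,.015))
p=B(578,371,.015)
for n,u,v,z in(("postT",653,302,.104),("R",698,161,.072),("L",503,210,.066),("cube",579,92,.074)):
    q=B(u,v,z);d=q-c;print(n,q.round(4),"r",np.hypot(*d).round(4),"ang",np.degrees(np.arctan2(d[1],d[0])).round(1))
d=p-c;print("pin r",np.hypot(*d),"ang",np.degrees(np.arctan2(d[1],d[0])))
for n,cs in(("b1",[(76,170),(123,169),(125,247),(77,248)]),("b2",[(160,175),(208,173),(211,252),(165,254)]),("g",[(254,186),(303,184),(303,264),(259,266)])):
    q=np.array([A(*k,.018 if n!='x' else .024) for k in cs]);print(n,q.mean(0).round(4),q.round(3).tolist())
```

```text
stop back [0.57823096 0.0952191 ] [ 0.56514736 -0.10404514] front top [0.56847705 0.0948894 ] [ 0.55475585 -0.10411459] yaw 3.7566223466616626 3.944264916376606 c [ 0.56665281 -0.00451281]
disc c [ 0.44598004 -0.3194965 ] hub [ 0.44673679 -0.3177685 ] pin [ 0.33427789 -0.31493522]
postT [ 0.3757 -0.3393] r 0.0731 ang -164.2
R [ 0.4615 -0.3779] r 0.0604 ang -75.1
L [ 0.4308 -0.2593] r 0.0621 ang 104.1
cube [ 0.5025 -0.3053] r 0.0582 ang 14.1
pin r 0.11179524312798139 ang 177.66166632847887
b1 [0.5144 0.0566] [[0.539, 0.073], [0.54, 0.043], [0.49, 0.04], [0.489, 0.071]]
b2 [0.512  0.0023] [[0.536, 0.019], [0.538, -0.011], [0.488, -0.014], [0.486, 0.015]]
g [ 0.5056 -0.0572] [[0.53, -0.041], [0.532, -0.072], [0.481, -0.072], [0.479, -0.044]]
```

{"name": "arm_command", "arguments": {"rows": "1 0 0 0 0 0 -6.4;1 0 0 0 0 0 -6.4;1 -24 -32 7 0 0 0;1 -24 -32 7 0 0 0;1 -24 -32 7 0 0 0"}}

```text
time_s: 0.52
position: [0.2231, 0.425, 0.2266]
tool_rot: [[-0.998, 0.066, -0.0], [0.066, 0.998, -0.001], [0.0, -0.001, -1.0]]
ft_force: [1.5, 1.3, 1.0]
grip_width: 0.0256
```

{"name": "arm_command", "arguments": {"rows": "1 -24 -32 7 0 0 0;1 -24 -32 7 0 0 0;1 -24 -32 7 0 0 0;1 -24 -32 7 0 0 0;1 -24 -32 7 0 0 0"}}

```text
time_s: 0.93
position: [0.3324, 0.2568, 0.192]
tool_rot: [[-0.998, 0.067, -0.0], [0.067, 0.998, 0.0], [0.0, -0.0, -1.0]]
ft_force: [1.0, 0.7, 0.9]
grip_width: -0.0
```

{"name": "arm_command", "arguments": {"rows": "1 -24 -32 7 0 0 0;1 -24 -32 7 0 0 0;1 -24 -32 7 0 0 0;1 -24 -32 7 0 0 0;1 0 0 0 0 0 0"}}

```text
time_s: 1.35
position: [0.4222, 0.1195, 0.1632]
tool_rot: [[-0.997, 0.073, -0.0], [0.073, 0.997, -0.001], [0.0, -0.001, -1.0]]
ft_force: [-0.2, -0.3, -0.4]
grip_width: -0.0001
```

{"name": "arm_command", "arguments": {"rows": "1 -23 -29 0 0 0 0;1 -23 -29 0 0 0 0;1 0 0 40 0 0 0;1 0 0 40 0 0 0;1 0 0 40 0 0 0"}}

```text
time_s: 1.77
position: [0.4613, 0.0631, 0.0432]
tool_rot: [[-0.998, 0.068, 0.002], [0.068, 0.998, -0.0], [-0.002, -0.0, -1.0]]
ft_force: [0.5, 0.2, -0.7]
grip_width: -0.0
```

{"name": "arm_command", "arguments": {"rows": "1 0 0 10 0 0 0;1 0 0 9 0 0 0;1 0 0 0 0 0 0"}}

```text
time_s: 2.02
position: [0.4606, 0.0636, 0.0241]
tool_rot: [[-0.998, 0.067, -0.003], [0.067, 0.998, 0.0], [0.003, 0.0, -1.0]]
ft_force: [-0.5, 0.2, 1.1]
grip_width: 0.0001
```

Run:
```python
from h import *
print(readout.observe()["position"],readout.observe()["ft_force"])
im=eyes.get_image("wrist")[:,:,::-1];im2=eyes.get_image("scene")[:,:,::-1]
c=cv2.resize(im2[190:300,200:340],(560,440),interpolation=cv2.INTER_CUBIC)
cv2.imwrite("pics/w1.png",cv2.resize(np.hstack([im[:,:],cv2.resize(c,(560,420))]),(800,300),interpolation=cv2.INTER_AREA))
```

```text
[0.4606071  0.06360831 0.02409856] [-0.47369319  0.23405512  1.06490969]
```

View pics/w1.png

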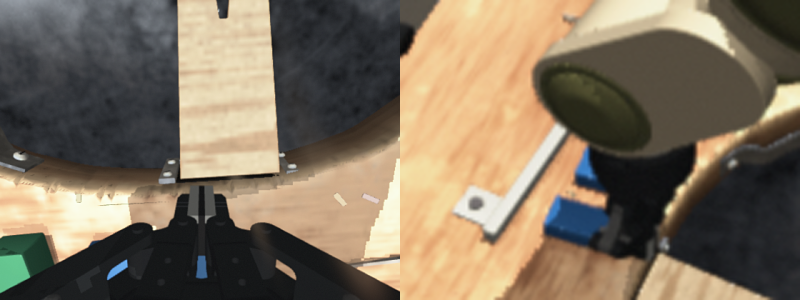

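The fingers are shut and standing just behind the first blue block, about 6 mm too far to +y. I'll correct that and push.

{"name": "arm_command", "arguments": {"rows": "1 -4 -6 1 0 0 0;1 -8 0 0 0 0 0;1 -5 0 0 0 0 0;1 -5 0 0 0 0 0;1 -5 0 0 0 0 0"}}

```text
time_s: 2.53
position: [0.4884, 0.0555, 0.0246]
tool_rot: [[-0.998, 0.067, 0.0], [0.067, 0.998, -0.0], [-0.0, -0.0, -1.0]]
ft_force: [-1.8, -0.4, -0.3]
grip_width: -0.0004
```

{"name": "arm_command", "arguments": {"rows": "1 -4 0 0 0 0 0;1 -4 0 0 0 0 0;1 -3 0 0 0 0 0;1 -2 0 0 0 0 0;1 0 0 0 0 0 0"}}

```text
time_s: 2.95
position: [0.5011, 0.0547, 0.0243]
tool_rot: [[-0.998, 0.067, 0.0], [0.067, 0.998, -0.0], [-0.0, -0.0, -1.0]]
ft_force: [0.6, -0.9, -0.4]
grip_width: -0.0001
```

{"name": "arm_command", "arguments": {"rows": "1 -1 0 0 0 0 0;1 -1 0 0 0 0 0;1 0 0 0 0 0 0"}}

```text
time_s: 3.2
position: [0.5028, 0.0546, 0.0243]
tool_rot: [[-0.998, 0.067, 0.0], [0.067, 0.998, -0.0], [-0.0, -0.0, -1.0]]
ft_force: [1.1, 0.1, -1.0]
grip_width: 0.0001
```

{"name": "arm_command", "arguments": {"rows": "1 -1 0 0 0 0 0;1 -1 0 0 0 0 0;1 0 0 0 0 0 0"}}

```text
time_s: 3.45
position: [0.5047, 0.0545, 0.0243]
tool_rot: [[-0.998, 0.067, -0.0], [0.067, 0.998, 0.0], [0.0, 0.0, -1.0]]
ft_force: [0.1, 0.6, -0.2]
grip_width: 0.0
```

{"name": "arm_command", "arguments": {"rows": "1 -1 0 0 0 0 0;1 -1 0 0 0 0 0;1 0 0 0 0 0 0"}}

```text
time_s: 3.7
position: [0.505, 0.0546, 0.0242]
tool_rot: [[-0.998, 0.067, -0.004], [0.067, 0.998, 0.0], [0.004, 0.0, -1.0]]
ft_force: [-7.9, 0.5, 4.7]
grip_width: -0.0002
```

Contact with the stop registered (8 N) at TCP x = 0.505. Now the second block.

{"name": "arm_command", "arguments": {"rows": "1 22 0 0 0 0 0;1 22 0 0 0 0 0;1 0 -28 0 0 0 0;1 0 -27 0 0 0 0;1 0 0 0 0 0 0"}}

```text
time_s: 4.12
position: [0.4596, -0.0007, 0.0246]
tool_rot: [[-0.998, 0.07, 0.002], [0.07, 0.998, -0.001], [-0.002, -0.001, -1.0]]
ft_force: [0.6, 0.3, 0.4]
grip_width: 0.0001
```

{"name": "arm_command", "arguments": {"rows": "1 -12 0 0 0 0 0;1 -5 0 0 0 0 0;1 -5 0 0 0 0 0;1 -5 0 0 0 0 0;1 -5 0 0 0 0 0"}}

```text
time_s: 4.53
position: [0.4911, 0.0007, 0.0243]
tool_rot: [[-0.998, 0.067, -0.0], [0.067, 0.998, 0.0], [0.0, 0.0, -1.0]]
ft_force: [-1.2, 0.2, 1.2]
grip_width: -0.0
```

{"name": "arm_command", "arguments": {"rows": "1 -4 0 0 0 0 0;1 -3 0 0 0 0 0;1 -1 0 0 0 0 0;1 -1 0 0 0 0 0;1 -1 0 0 0 0 0"}}

```text
time_s: 4.95
position: [0.5003, -0.0002, 0.0242]
tool_rot: [[-0.998, 0.067, -0.002], [0.067, 0.998, 0.0], [0.002, 0.0, -1.0]]
ft_force: [-4.6, -0.3, 3.8]
grip_width: 0.0001
```

{"name": "arm_command", "arguments": {"rows": "1 -1 0 0 0 0 0;1 -1 0 0 0 0 0;1 0 0 0 0 0 0"}}

```text
time_s: 5.2
position: [0.5006, -0.0001, 0.0241]
tool_rot: [[-0.998, 0.067, -0.006], [0.067, 0.998, 0.001], [0.006, 0.001, -1.0]]
ft_force: [-9.9, -0.9, 6.7]
grip_width: 0.0003
```

{"name": "arm_command", "arguments": {"rows": "1 26 0 0 0 0 0;1 26 0 0 0 0 0;1 0 -30 0 0 0 0;1 0 -29 0 0 0 0;1 0 0 0 0 0 0"}}

```text
time_s: 5.62
position: [0.4478, -0.0595, 0.0246]
tool_rot: [[-0.998, 0.07, 0.002], [0.07, 0.998, -0.002], [-0.002, -0.001, -1.0]]
ft_force: [0.2, -0.2, 0.6]
grip_width: 0.0003
```

{"name": "arm_command", "arguments": {"rows": "1 -12 0 0 0 0 0;1 -5 0 0 0 0 0;1 -5 0 0 0 0 0;1 -5 0 0 0 0 0;1 -5 0 0 0 0 0"}}

```text
time_s: 6.03
position: [0.4792, -0.0577, 0.0243]
tool_rot: [[-0.998, 0.067, -0.0], [0.067, 0.998, 0.0], [0.0, 0.0, -1.0]]
ft_force: [-1.4, 1.5, 1.4]
grip_width: 0.0003
```

{"name": "arm_command", "arguments": {"rows": "1 -5 0 0 0 0 0;1 -4 0 0 0 0 0;1 -3 0 0 0 0 0;1 0 0 0 0 0 0"}}

```text
time_s: 6.37
position: [0.4916, -0.0589, 0.0243]
tool_rot: [[-0.998, 0.067, 0.001], [0.067, 0.998, -0.0], [-0.001, -0.0, -1.0]]
ft_force: [0.5, -0.2, -0.0]
grip_width: -0.0001
```

Contact is expected near x = 0.4965.

{"name": "arm_command", "arguments": {"rows": "1 -1 0 0 0 0 0;1 -1 0 0 0 0 0;1 -1 0 0 0 0 0;1 -1 0 0 0 0 0;1 0 0 0 0 0 0"}}

```text
time_s: 6.78
position: [0.4951, -0.0592, 0.0244]
tool_rot: [[-0.998, 0.067, 0.0], [0.067, 0.998, -0.0], [-0.0, -0.0, -1.0]]
ft_force: [0.1, -0.3, -0.1]
grip_width: 0.0001
```

{"name": "arm_command", "arguments": {"rows": "1 -1 0 0 0 0 0;1 -1 0 0 0 0 0;1 0 0 0 0 0 0"}}

```text
time_s: 7.03
position: [0.4968, -0.0592, 0.0243]
tool_rot: [[-0.998, 0.067, -0.001], [0.067, 0.998, 0.0], [0.001, 0.0, -1.0]]
ft_force: [-2.3, 0.1, 0.6]
grip_width: -0.0001
```

{"name": "arm_command", "arguments": {"rows": "1 -1 0 0 0 0 0;1 -1 0 0 0 0 0;1 0 0 0 0 0 0"}}

```text
time_s: 7.28
position: [0.4969, -0.0591, 0.0242]
tool_rot: [[-0.998, 0.067, -0.005], [0.067, 0.998, 0.001], [0.005, 0.001, -1.0]]
ft_force: [-9.7, -1.4, 7.6]
grip_width: -0.0003
```

{"name": "arm_command", "arguments": {"rows": "0 20 0 0 0 0 0;0 25 0 0 0 0 0;0 0 0 -41 0 0 0;0 0 0 -41 0 0 0;0 0 0 -41 0 0 0"}}

```text
time_s: 7.7
position: [0.4535, -0.0562, 0.1489]
tool_rot: [[-0.998, 0.068, -0.001], [0.068, 0.998, 0.0], [0.001, 0.0, -1.0]]
ft_force: [0.4, -0.1, -0.7]
grip_width: 0.0605
```

{"name": "arm_command", "arguments": {"rows": "0 20 0 -36 0 0 0;0 41 0 0 0 0 0;0 41 0 0 0 0 0;0 0 0 0 0 0 0"}}

```text
time_s: 8.03
position: [0.346, -0.0473, 0.1828]
tool_rot: [[-0.998, 0.067, -0.004], [0.067, 0.998, 0.002], [0.004, 0.001, -1.0]]
ft_force: [0.8, 0.1, 0.1]
grip_width: 0.0854
```

Run:
```python
from h import *
im=eyes.get_image("top")[:,:,::-1].copy();im2=eyes.get_image("scene")[:,:,::-1]
cv2.imwrite("pics/top1.png",im)
a=cv2.resize(im[170:240,210:410],(800,280),interpolation=cv2.INTER_CUBIC)
b=cv2.resize(im2[130:310,190:430],(400,300),interpolation=cv2.INTER_CUBIC)
w=cv2.resize(eyes.get_image("wrist")[:,:,::-1],(400,300))
cv2.imwrite("pics/c1.png",np.vstack([a,np.hstack([b,w])]))
```

```text
(no output)
```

View pics/c1.png

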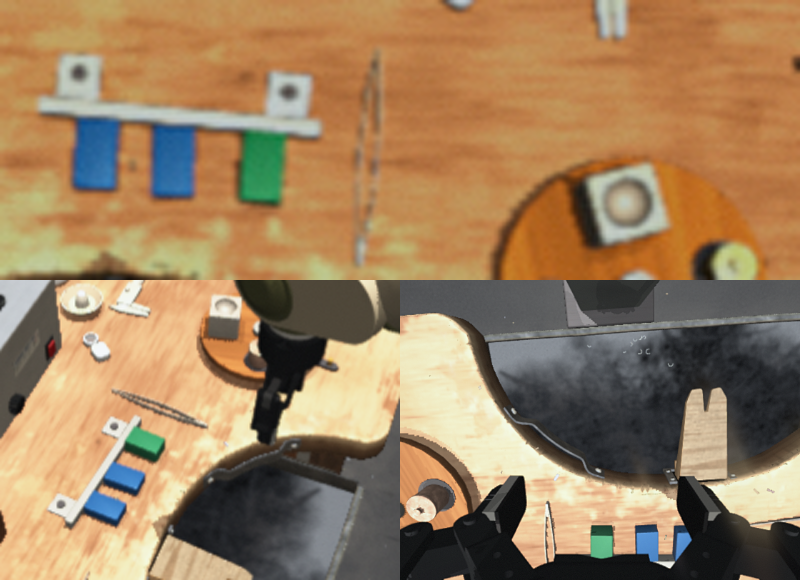

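The row is flush and square: all three blocks touch the stop's face, and the tweezers haven't moved. Now I'll move above the finger post with the jaws tangential to the disc.

{"name": "arm_command", "arguments": {"rows": "0 0 0 0 0 0 -6.3;0 0 0 0 0 0 -6.3;0 0 0 0 0 0 -6.4;0 7 -40 0 0 0 0;0 7 -40 0 0 0 0"}}

```text
time_s: 8.6
position: [0.361, -0.1309, 0.1834]
tool_rot: [[-0.964, -0.267, 0.001], [-0.267, 0.964, -0.0], [-0.001, -0.001, -1.0]]
ft_force: [1.2, -0.2, 0.7]
grip_width: 0.0854
```

{"name": "arm_command", "arguments": {"rows": "0 7 -40 0 0 0 0;0 7 -40 0 0 0 0;0 7 -40 0 0 0 0;0 7 -40 0 0 0 0;0 7 -40 0 0 0 0"}}

```text
time_s: 9.02
position: [0.3789, -0.3357, 0.1828]
tool_rot: [[-0.965, -0.261, 0.0], [-0.261, 0.965, -0.0], [-0.0, -0.0, -1.0]]
ft_force: [0.5, 0.1, -0.1]
grip_width: 0.0856
```

{"name": "arm_command", "arguments": {"rows": "0 0 0 0 0 0 0"}}

```text
time_s: 9.1
position: [0.3794, -0.3399, 0.1825]
tool_rot: [[-0.966, -0.258, 0.001], [-0.258, 0.966, -0.003], [-0.0, -0.004, -1.0]]
ft_force: [-0.4, 0.5, -0.1]
grip_width: 0.0855
```

{"name": "arm_command", "arguments": {"rows": "0 5 3 0 0 0 0;0 0 0 30 0 0 0;0 0 0 30 0 0 0;0 0 0 20 0 0 0;0 0 0 14 0 0 0"}}

```text
time_s: 9.52
position: [0.3723, -0.3295, 0.0873]
tool_rot: [[-0.965, -0.262, -0.002], [-0.262, 0.965, 0.002], [0.001, 0.003, -1.0]]
ft_force: [0.1, 0.5, 0.1]
grip_width: 0.0853
```

Run:
```python
from h import *
o=readout.observe();print(o["position"],o["q"].round(1),o["ft_force"])
w=eyes.get_image("wrist")[:,:,::-1]
s=eyes.get_image("scene")[100:240,270:430,::-1]
cv2.imwrite("pics/p1.png",np.hstack([cv2.resize(w,(400,300)),cv2.resize(s,(343,300),interpolation=cv2.INTER_CUBIC)]))
```

```text
[ 0.37234934 -0.32948475  0.08726132] [ -55.2   27.4   95.9    0.    56.8 -160.4] [0.05634519 0.54056501 0.0949133 ]
```

View pics/p1.png

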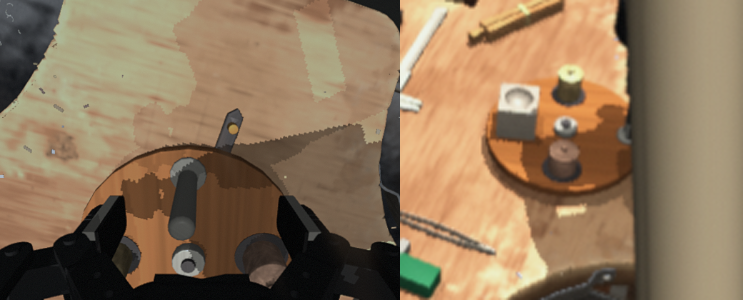

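The post stands between the open jaws, about 9 mm off-centre towards tool −y (post top at (184,235), jaw middle at x≈201). I'll centre it and close.

{"name": "arm_command", "arguments": {"rows": "0 1 -9 0 0 0 0;0.5 0 0 0 0 0 0;0.5 0 0 0 0 0 0;0.7 0 0 0 0 0 0;0.7 0 0 0 0 0 0", "squeeze": 30}}

```text
time_s: 10.03
position: [0.374, -0.34, 0.0899]
tool_rot: [[-0.965, -0.261, 0.001], [-0.261, 0.965, -0.001], [-0.0, -0.001, -1.0]]
ft_force: [-0.4, -0.7, -0.9]
grip_width: 0.0387
```

{"name": "arm_command", "arguments": {"rows": "1 0 0 0 0 0 0;1 0 0 0 0 0 0;1 0 0 0 0 0 0;1 0 0 0 0 0 0"}}

```text
time_s: 10.37
position: [0.3739, -0.34, 0.0896]
tool_rot: [[-0.965, -0.261, 0.0], [-0.261, 0.965, -0.0], [-0.0, -0.0, -1.0]]
ft_force: [-0.3, 0.8, 5.6]
grip_width: 0.0131
```

The post is gripped (13 mm opening). Now I'll follow the arc clockwise, 5° per row.

{"name": "arm_command", "arguments": {"rows": "1 -0.1 2.6 0 0 0 2;1 -0.3 6.5 0 0 0 5;1 -0.3 6.5 0 0 0 5;1 -0.3 6.5 0 0 0 5;1 -0.3 6.5 0 0 0 5"}}

```text
time_s: 10.78
position: [0.3719, -0.3113, 0.0896]
tool_rot: [[-0.992, 0.124, 0.0], [0.124, 0.992, -0.0], [-0.0, -0.0, -1.0]]
ft_force: [0.5, 0.6, 4.1]
grip_width: 0.0128
```

{"name": "arm_command", "arguments": {"rows": "1 -0.3 6.5 0 0 0 5;1 -0.3 6.5 0 0 0 5;1 -0.3 6.5 0 0 0 5;1 -0.3 6.5 0 0 0 5;1 -0.3 6.5 0 0 0 5"}}

```text
time_s: 11.2
position: [0.3826, -0.2805, 0.0896]
tool_rot: [[-0.847, 0.531, -0.0], [0.531, 0.847, 0.0], [0.001, 0.0, -1.0]]
ft_force: [-1.4, 2.5, 6.0]
grip_width: 0.0128
```

{"name": "arm_command", "arguments": {"rows": "1 -0.3 6.5 0 0 0 5;1 -0.3 6.5 0 0 0 5;1 -0.3 6.5 0 0 0 5;1 -0.3 6.5 0 0 0 5;1 -0.3 6.5 0 0 0 5"}}

```text
time_s: 11.62
position: [0.4053, -0.257, 0.0896]
tool_rot: [[-0.543, 0.839, -0.001], [0.839, 0.543, 0.001], [0.002, 0.0, -1.0]]
ft_force: [-1.3, 4.4, 7.2]
grip_width: 0.0128
```

{"name": "arm_command", "arguments": {"rows": "1 -0.3 6.5 0 0 0 5;1 -0.3 6.5 0 0 0 5;1 -0.3 6.5 0 0 0 5;1 -0.2 5.2 0 0 0 4;1 -0.1 3.9 0 0 0 3"}}

```text
time_s: 12.03
position: [0.432, -0.2458, 0.0896]
tool_rot: [[-0.19, 0.982, -0.0], [0.982, 0.19, 0.002], [0.002, 0.0, -1.0]]
ft_force: [-0.7, 8.0, 8.3]
grip_width: 0.013
```

{"name": "arm_command", "arguments": {"rows": "1 -0.1 3.9 0 0 0 3;1 -0.1 3.9 0 0 0 3;1 0 0 0 0 0 0"}}

```text
time_s: 12.28
position: [0.4401, -0.2446, 0.0896]
tool_rot: [[-0.087, 0.996, 0.0], [0.996, 0.087, 0.003], [0.003, 0.001, -1.0]]
ft_force: [0.5, 9.4, 9.7]
grip_width: 0.0132
```

Run:
```python
from h import *
o=readout.observe();p=o["position"][:2];d=p-[.446,-.3195];print(p,o["q"].round(1),o["ft_force"],o["grip_width"],np.hypot(*d),np.degrees(np.arctan2(d[1],d[0])))
im=eyes.get_image("top")[:,:,::-1];cv2.imwrite("pics/top2.png",im)
s=eyes.get_image("scene")[:,:,::-1];cv2.imwrite("pics/scene2.png",s)
a=cv2.resize(im[200:295,325:410],None,fx=4.4,fy=4.4,interpolation=cv2.INTER_CUBIC)
b=cv2.resize(s[100:205,300:420],(478,418),interpolation=cv2.INTER_CUBIC)
w=eyes.get_image("wrist")[:,:,::-1];cv2.imwrite("pics/w2.png",w)
cv2.imwrite("pics/e1.png",np.hstack([a,cv2.resize(b,(418,418))]))
```

```text
[ 0.44008237 -0.24464838] [-42.6  27.7  94.9   0.2  57.5 -47.7] [0.54516495 9.360044   9.70724467] 0.013164051437979664 0.07508517905311951 94.52029648769097
```

View pics/e1.png

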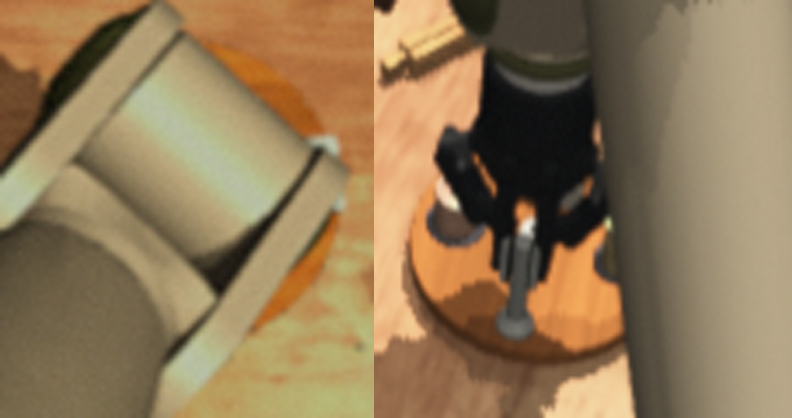

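The grip is holding, and the post is at 94.5° with the goal at 87.7°. I'll finish the last 6.8° and relieve the radial force a little.

{"name": "arm_command", "arguments": {"rows": "1 0.4 3 0 0 0 2.3;1 0.4 3 0 0 0 2.3;1 0.5 3 0 0 0 2.3;1 0.5 0 0 0 0 0;1 0 0 0 0 0 0"}}

```text
time_s: 12.85
position: [0.4489, -0.2442, 0.0896]
tool_rot: [[0.029, 1.0, 0.001], [1.0, -0.029, -0.001], [-0.001, 0.001, -1.0]]
ft_force: [2.1, 1.0, 4.6]
grip_width: 0.0129
```

Run:
```python
from h import *
o=readout.observe();p=o["position"][:2];d=p-[.446,-.3195];print(p,o["ft_force"],o["grip_width"],np.hypot(*d),np.degrees(np.arctan2(d[1],d[0])))
w=eyes.get_image("wrist")[:,:,::-1];cm=eyes.camera_model("wrist");np.savez("pics/w3.npz",w=w,**cm)
w=w.copy()
c=np.array([.446,-.3195]);a=np.radians(177.66)
for r,z in((.112,.015),(.062,.028),(.062,.072)):
    q=np.r_[c+r*np.array([np.cos(a),np.sin(a)]),z];u=proj(cm,q)[0];print(r,z,u)
    if 0<u[0]<560 and 0<u[1]<420: cv2.drawMarker(w,tuple(int(k) for k in u),(255,0,255),0,12)
cv2.imwrite("pics/w3.png",w)
```

```text
[ 0.44888379 -0.24423092] [2.06919356 0.95921594 4.62827249] 0.012875733344194493 0.07532430378970649 87.80589528591611
0.112 0.015 [108.30577641 339.77670831]
0.062 0.028 [179.47069368 354.19188976]
0.062 0.072 [156.09056789 412.16204058]
```

View pics/w3.png

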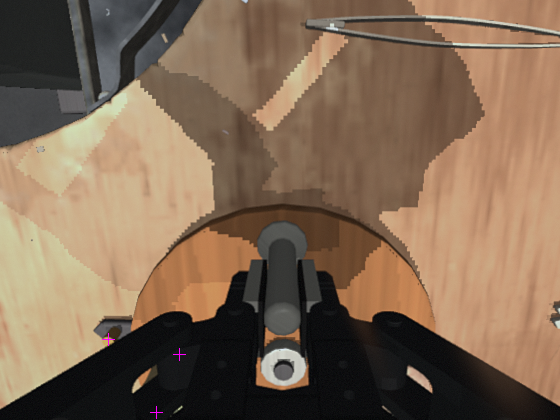

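Run:
```python
from h import *
z=np.load("pics/w3.npz");w=z["w"];cm={k:z[k] for k in("mtx","k1","view")};cm["k1"]=float(cm["k1"])
h=cv2.cvtColor(w,cv2.COLOR_BGR2HSV)[315:350,90:150]
for zz in(.008,.015):
  for n,uv in(("tongue tip",(94,329)),("pin",(114,332)),("tip corners",(105,319))): print(n,zz,ray(cm,uv,zz)[0].round(4))
# disc rim fit from visible upper rim points
pts=[(165,262),(200,226),(240,210),(284,205),(330,210),(370,229),(402,260)]
P=ray(cm,pts,.028)[:,:2];A=np.c_[2*P,np.ones(len(P))];s=np.linalg.lstsq(A,(P**2).sum(1),rcond=None)[0];print("disc",s[:2],np.sqrt(s[2]+s[:2]@s[:2]))
print("hub",ray(cm,(284,369),.05)[0])
cv2.imwrite("pics/pin.png",cv2.resize(w[300:400,70:210],(700,500),interpolation=cv2.INTER_CUBIC))
```

```text
tongue tip 0.008 [ 0.3218 -0.3113  0.008 ]
pin 0.008 [ 0.3349 -0.314   0.008 ]
tip corners 0.008 [ 0.3306 -0.3038  0.008 ]
tongue tip 0.015 [ 0.3262 -0.3066  0.015 ]
pin 0.015 [ 0.3388 -0.3091  0.015 ]
tip corners 0.015 [ 0.3347 -0.2994  0.015 ]
disc [ 0.44855613 -0.30663781] 0.08399729695934567
hub [ 0.44848133 -0.3110399   0.05      ]
```

View pics/pin.png

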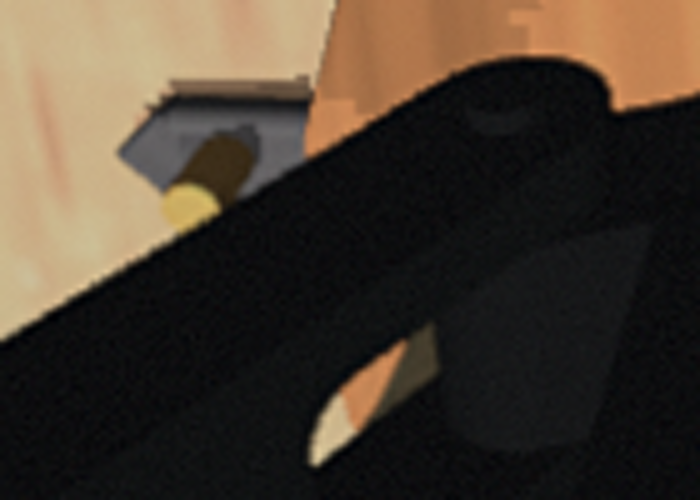

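The enlarged wrist view shows the pin's top at about (109,341). It was predicted at (108,340), so the pointer direction agrees, and the post sits at 87.8° against 87.7° wanted. I'll let it settle, check the row once more in numbers, and hand in.

{"name": "arm_command", "arguments": {"rows": "1 0 0 0 0 0 0;1 0 0 0 0 0 0;1 0 0 0 0 0 0;1 0 0 0 0 0 0"}}

```text
time_s: 13.23
position: [0.4486, -0.2443, 0.0896]
tool_rot: [[0.03, 1.0, 0.001], [1.0, -0.03, -0.0], [-0.0, 0.001, -1.0]]
ft_force: [2.3, 1.9, 5.1]
grip_width: 0.0129
```

Run:
```python
from h import *
from rig import env
def row(im):
    h=cv2.cvtColor(im,cv2.COLOR_BGR2HSV).astype(int);m=(h[...,0]>45)&(h[...,0]<130)&(h[...,1]>100)
    m[:170]=0;m[240:]=0;m[:,:210]=0;m[:,300:]=0
    n,l,s,c=cv2.connectedComponentsWithStats(m.astype(np.uint8));return [(s[i,4],c[i].round(1).tolist()) for i in range(1,n) if s[i,4]>80]
print(row(cv2.imread("pics/top1.png")));print(row(np.ascontiguousarray(eyes.get_image("top")[:,:,::-1])))
o=readout.observe();print(o["time_s"],o["position"],o["ft_force"],o["grip_width"])
print(env.close_job())
```

```text
[(np.int32(171), [233.7, 207.9]), (np.int32(168), [252.6, 209.9]), (np.int32(182), [275.1, 211.3])]
[(np.int32(172), [233.6, 207.9]), (np.int32(168), [252.6, 209.9]), (np.int32(181), [275.1, 211.3])]
13.2833 [ 0.44862075 -0.24422326  0.08965144] [2.9221081  1.67269034 4.57038356] 0.012903254153917755
the job is handed in; nothing more can be done
None
```

The job is handed in at about 13 s of the 64 s allowed. The three wax blocks stand flush against the stop, and the tall pot is at the pointer. The gripper still holds the finger post at a 30 N grip setting.

- **Wax row:** I pushed each block up to the stop with shut fingers until the wrist felt 8–10 N. The view from above then showed all three flush and square, and a last look showed they had not moved since.
- **Stand:** I gripped the post and turned the disc about 108° clockwise, at roughly 1 rad/s. The post ended at 87.8° with 87.7° wanted, by arm position and the measured disc centre. The allowed error is about 8°. The wrist camera saw the pointer pin within about 1 pixel of where I predicted it.
- **Bystanders:** nothing was seen to touch the tweezers, loupe or small file, but I did not measure their positions.

**Checks that failed or disagreed:**
- I never saw the tall pot itself at the front, because the arm hid it from the top camera. Its position follows from the post's angle.
- A rough wrist-camera fit of the disc centre came out about 13 mm from the top-view one, with a radius of 84 mm where it should be 95 mm. I disregarded it, because the arc radius of 75 mm and the pin both agreed with the top view.

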